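# Load the bottle tray into the reader bay

### The arm

A 6-joint arm with a two-finger parallel gripper is mounted at the origin on the work surface; the furniture and walls round the work are solid. World frame = base frame: x ahead of the robot, y to its left, z up, the work surface at z = 0. Lengths are in mm, angles in rad, forces in N, time in s.
With the tool pointing down it reaches from about 400 to 925 mm from the base axis. Payload 12.5 kg.
Tool frame: the origin (TCP) lies at the very end of the fingers, on their centre line; the grasp point (between the pads) lies 19 mm behind it (env.grasp_offset is the distance from the TCP to the grasp point, in mm); z points along the fingers, y is the direction in which the jaws open and shut (so a half turn about z gives the same grasp; the last joint's range is limited). The gripper opens to 95 mm and grips with 3 to 60 N. Pads are 20 mm wide; open, the fingers measure 119 mm over their backs; the gripper's body (75 mm by 180 mm) begins 59 mm behind the grasp point.
Start: joints at [1.153, 0.491, 1.559, -0, 1.092, -0.106], TCP at [191.716, 594.888, 214.661] pointing down, gripper open.
Joint ranges: [-3.1, 3.1], [-0.84, 2.19], [0.05, 2.79], [-1.13, 4.28], [0.06, 2.93], [-2.69, 2.69]. Speed limits (rad/s): [2.22, 2.22, 2.79, 3.14, 3.14, 3.14].

### API

Orientations are given as [roll, pitch, yaw] about the fixed x, y, z axes, in that order (R = Rz(yaw) Ry(pitch) Rx(roll)).
In Python, from cell import env gives the robot as it stands. The module is installed in compiled form; this text tells all that it offers.
- The arm moves only by the shell command python3 -m pendant 'ROWS'. ROWS is JSON, one flat list of numbers, 5 for each row, row after row: the shift along the tool's x, y, z as a fraction of full scale, then the turn about the tool's z as a fraction of full scale, then the gripper's target within -1 to 1 (shut at 1, half-way at 0, fully open at -1). In form: [x, y, z, turn, grip, x, y, z, turn, grip, ...]. A call has 1 to 10 rows; each row shifts and turns the commanded pose from where the row before left it, along the tool's axes as they then stand; what a row does not reach is not made up. Full scale, the value 1, is 0.4 m for a shift and 180 degrees for a turn. A row lasts 1/8 s, in which the tool goes at most 62.5 mm and 10.7 degrees, less where a joint would pass 70% of its speed; a pose out of reach is approached as far as the arm can. A call with a number of a shift or a turn outside -1 to 1 is refused whole. A call with a gripper value outside its range is refused whole. The fingers move at their own pace and stop on an object; the grip force is fixed at half the most. Time passes only in rows, so rows that do not move let the fingers close. It gives the time, the measured TCP pose, the force and the opening at its end, in the units of the state.
- env.state(): the state, without advancing time (a new reading comes with each control period).
- env.read_camera(name): name is "scene" or "top" or "wrist"; returns the picture (480x640x3 uint8, red, green, blue); there is no depth.
- env.camera_model(name): a dict with "fx", "fy", "cx", "cy" (pixels), "view" (4x4, takes a point from world to camera coordinates); the wrist camera has in their place "tool_from_camera" (4x4, takes a point from camera to tool coordinates, whose origin is the TCP and whose axes are the flange's). Camera axes: x right, y down, z forward; pixel columns grow to the right and rows downward; lengths in mm; the calibration is good to about 2 mm. A picture is of the moment at which its call begins: read the wrist's pose just before it. camera_model takes no time and is no camera call.
- env.job_done(): hands the job in, once; it reports no verdict.
Trained networks look in the newest picture that a camera, given by its name, has taken for a name from the list of things; names that differ only in an ending like _2 or _b are one class to them, and where a whole thing is asked for, a point or a joint stands for the part that bears it (a point fixed in the world has none). Each returns a list of dicts, best first, with "confidence" (0 to 1); they miss things now and then, are a little off and sometimes report something else, mostly with a low value. They report only what shows in the picture. A call takes as long as a camera call. They do not tell look-alikes from the thing itself.
- env.masks_of(thing, camera): "region" (480x640 bool, what is visible of it).
- env.landmark_of(thing, camera): "xyz" ([x, y, z] in mm, in world coordinates, good to about 4 mm: a listed point, or the origin of a listed thing).
The state is a dict: "t": time; "joints": joint angles; "qvel": joint speeds; "tau": joint torques, N m; "eef_pos": TCP position; "tcp_rot": TCP orientation; "ft_force": force on the tool from outside, world axes, zero at the start; "moment": the same for the moment, N m; "opening": opening from 0.0 (shut) to 1.0 (fully open).
Only numpy, scipy, OpenCV 4.12 (cv2) and the standard library are available. Lean on these libraries where they do the work, as an engineer would, in place of code of your own. Each camera call takes 0.05 s, during which the arm holds its last target.

### The job

Load the blue tray with its four bottles into the white reader bay: nose first into the slots of the runners, then gently on under the hood until it snaps fully home. The handle is for carrying, but no hand fits over it under the hood, so the last part is a push at the tail. The bottles must stay standing in their places on the tray; do not ram the tray, and leave the other loose things on the bench where they are.

Things in the scene. Friction and masses are not known exactly. Their poses are not given: they have to be found in the camera images.
- tray: Blue flat carrier tray, 200 x 150 x 8 mm, loaded with four bottles; 0.5 to 0.7 kg in all, balanced about its middle. Origin: centre of its underside, z up, +x to its nose (the end without upstand, which enters the bay first). Bottles stand in low collars at x = +-60, y = +-45 mm. Each long edge has a small catch notch at x = +20 mm; nose corners bevelled.
- tray_handle (a point): Point in the tray's white handle blade, 60 mm above the tray's underside at its centre; axes as the tray's. The blade is 12 mm thick (x), 36 mm wide (y), its top 88 mm above the underside; grip it across either.
- tray_push (a point): The place to push: middle of the outer face of the tray's rear upstand, at tray x = -100 mm, 22 mm above the underside. The upstand is 100 mm wide (y), 8 mm thick, its top 34 mm above the underside.
- bay: White reader bay, fixed, 186 mm wide (y). Origin: on the worktop under the middle of the hood's front edge; the tray slides in along +x. Deck 30 mm high, from x = -125 mm to the end stop. Hood from x = 0 to 145 mm: opening 154 mm wide, up to z = 153 mm, top at 165 mm, blue front beam, clear window in the roof. No gripper fits over the handle under the hood.
- bay_mouth (a point): Middle of the deck's front edge, on the deck; axes as the bay's. On both sides runners 17 mm high, 154 mm apart, with lips over them 138 mm apart: the slot is 11 mm high for the 8 mm plate, with 2 mm play at each side, open only at the front. A ramp and flared guides stand out 30 mm before this point.
- bay_home (a point): Where the tray's origin is when home; axes as the bay's. It lies 30 mm behind the hood's front edge, so the tail sticks out 70 mm; the nose is then 1.5 mm off the end stop. At 50 mm behind the front edge a spring roller on each side rubs on the tray's edges (about 5 to 15 N of push) and snaps into its notches at home.
- bottle_0: Amber dropper bottle with black teat, 38 mm across, 99 mm high, 50 g, loose in its collar on the tray (nose end, tray's +y side). Origin: centre of its underside, z up.
- bottle_1: Amber dropper bottle with black teat, 38 mm across, 99 mm high, 50 g, loose in its collar on the tray (nose end, -y side). Origin: centre of its underside, z up.
- bottle_2: Amber dropper bottle with black teat, 38 mm across, 99 mm high, 50 g, loose in its collar on the tray (tail end, +y side). Origin: centre of its underside, z up.
- bottle_3: Amber dropper bottle with black teat, 38 mm across, 99 mm high, 50 g, loose in its collar on the tray (tail end, -y side). Origin: centre of its underside, z up.
- amber_bottle: Bystander: stout amber bottle with white cap, 49 mm across, 96 mm high. Origin: centre of its underside.
- weigh_bottle: Bystander: glass weighing bottle with lid, 37 mm across, 47 mm high. Origin: centre of its underside.
- crucible: Bystander: white lidded crucible, 41 mm across, 39 mm high. Origin: centre of its underside.
- timer: Bystander: white bench timer, 62 x 22 x 60 mm. Origin: centre of its underside.
- tube_block: Fixed wooden test-tube rack between tray and bay, about 200 mm long (y) and 62 mm deep, with three glass tubes that reach up to 140 mm above the worktop. Origin: on the worktop under its middle.
Not all that is in view belongs to the job. What is shaped like the bottle_1 but pink or yellow is not meant.

How it is judged:
By the outcome, as a careful person would: the job done as asked, in the order asked, and still so for the second after the job is handed in, with the robot touching nothing.
It also fails if it takes over 64 s, if anything falls off the work surface, if the arm or the gripper's body presses on something with over 40 N, if the wrist force passes 120 N, or if a joint passes its speed limit or range.

## Working session

There is one attempt and no reset: what is moved stays moved. The work goes in short steps, Python scripts to look and compute and a shell command to move; the robot and the scene stay as the last step left them, time stands still between calls to the robot, and variables do not carry over. Pictures are saved under pics/ and viewed, and the job is handed in when it is done.

```bash
mkdir -p pics; cat > h.py <<'E'
import numpy as np, cv2
from cell import env
def save(cam,name,crop=None,scale=1):
    im=env.read_camera(cam)[:,:,::-1]
    if crop: x0,y0,x1,y1=crop; im=im[y0:y1,x0:x1]
    if scale!=1: im=cv2.resize(im,None,fx=scale,fy=scale,interpolation=cv2.INTER_CUBIC)
    cv2.imwrite('pics/'+name,im)
def proj(cam,p):
    m=env.camera_model(cam); q=np.array(m['view'])@np.append(p,1.)
    return np.array([m['fx']*q[0]/q[2]+m['cx'],m['fy']*q[1]/q[2]+m['cy']])
def ray(cam,u,v,z):
    m=env.camera_model(cam); V=np.linalg.inv(np.array(m['view']))
    d=V[:3,:3]@np.array([(u-m['cx'])/m['fx'],(v-m['cy'])/m['fy'],1]); o=V[:3,3]
    return o+d*(z-o[2])/d[2]
E
python3 - <<'E'
from h import *
save('scene','s0.png'); save('top','t0.png')
print(env.state())
for cam in ['top','scene']:
    for n in ['tray','tray_handle','tray_push','bay','bay_mouth','bay_home','tube_block','bottle_1']:
        for r in env.landmark_of(n,cam)[:5]: print(cam,n,np.round(r['xyz'],1),round(r['confidence'],2),proj(cam,r['xyz']).round())
E
```

```text
{'t': 0.1, 'joints': array([ 1.15339106e+00,  4.91458602e-01,  1.55937928e+00, -1.90426463e-05,
        1.09172553e+00, -1.05557393e-01]), 'qvel': array([ 9.91242649e-05, -9.43375134e-04, -1.19703046e-03,  1.11960310e-03,
       -1.50606429e-04,  1.13434351e-03]), 'tau': array([ 2.75680140e-03, -6.13626909e+01, -2.58606470e+01,  6.94040372e-02,
        4.70383256e-02, -5.64366985e-05]), 'eef_pos': array([191.62962448, 594.66819883, 214.14864164]), 'tcp_rot': array([-3.14062552e+00, -8.54842624e-05,  2.82975353e+00]), 'ft_force': array([ 0.2271175 , -0.04837727,  0.10491197]), 'moment': array([ 0.01768051, -0.02481036, -0.01531122]), 'opening': 1.0032514044122904}
top tray [583.5  86.8  30.2] 0.22 [274. 205.]
top tray_handle [ 403.  -306.4   61.8] 0.97 [421. 273.]
top tray_handle [ 7.353e+02 -1.878e+02 -6.000e-01] 0.22 [374. 155.]
top tray_handle [ 442.4 -376.    10.3] 0.17 [443. 260.]
top tray_push [ 314.7 -267.5   22.6] 0.8 [404. 307.]
top bay [6.994e+02 1.054e+02 2.000e-01] 0.6 [270. 166.]
top bay [ 732.8 -188.1    2.9] 0.58 [374. 155.]
top bay_mouth [581.2  88.2  32.9] 0.82 [273. 
[... 315 characters left out ...]
87.]
scene tray [ 401.8 -308.    -1. ] 0.77 [386. 333.]
scene tray_handle [ 404.4 -309.6   62.8] 0.61 [389. 309.]
scene tray_push [ 312.5 -269.7   21.4] 0.56 [349. 341.]
scene bay [703.4 107.   -2.9] 0.73 [310. 226.]
scene bay [ 315.1 -268.1   23.1] 0.43 [349. 340.]
scene bay_mouth [582.9  88.7  32.3] 0.94 [289. 235.]
scene bay_home [738.1 111.4  28.2] 0.67 [315. 211.]
scene bay_home [ 312.1 -479.1    1.7] 0.18 [442. 388.]
scene bottle_1 [ 330.3 -325.6    9.7] 0.95 [377. 351.]
scene bottle_1 [ 364.7 -242.7    9.9] 0.85 [352. 328.]
scene bottle_1 [ 438.4 -375.     7. ] 0.83 [422. 332.]
scene bottle_1 [ 578.7 -357.7    0.7] 0.81 [442. 300.]
scene bottle_1 [ 476.1 -294.6    6.3] 0.8 [397. 311.]
```

View pics/s0.png

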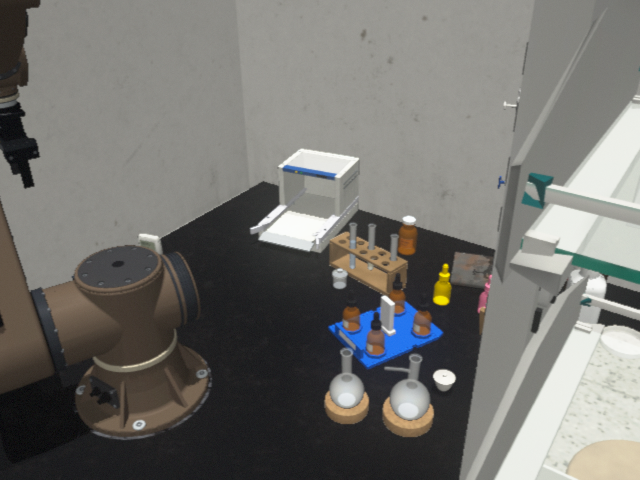

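View pics/t0.png

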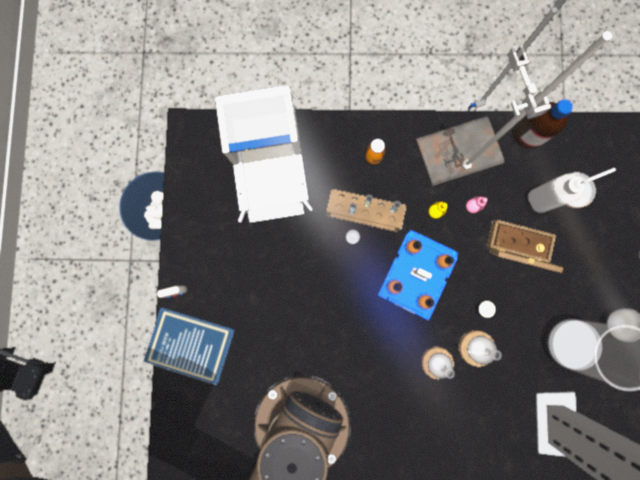

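The tray is the only blue plate with four amber bottles, at top px (420,273). The blue frame at (190,345) is a printed card, and the yellow (438,210) and pink (476,205) bottles are look-alikes off the tray. The bay is white with a blue beam, at (265,150). I'll check these in close crops.

```bash
python3 - <<'E'
from h import *
im=env.read_camera('top')[:,:,::-1]
a=cv2.resize(im[220:330,365:475],(480,480),interpolation=cv2.INTER_CUBIC)
b=cv2.resize(im[80:230,205:325],(384,480),interpolation=cv2.INTER_CUBIC)
for n in ['tray','bay_mouth','bay_home','bay']:
    pass
cv2.imwrite('pics/c1.png',np.hstack([b,a[:, :400]]))
# bottles on tray fit using landmarks both cams
for n in ['bottle_0','tray_handle','tray_push','bay_mouth','bay_home','tube_block','amber_bottle','weigh_bottle','crucible','timer']:
    for c in ['top','scene']:
        if n=='bottle_0' : 
            print(c,[ (np.round(r['xyz'][:2]),round(r['confidence'],2)) for r in env.landmark_of(n,c)[:7]])
        else: print(n,c,[(np.round(r['xyz']),round(r['confidence'],2)) for r in env.landmark_of(n,c)[:1]])
E
```

```text
top [(array([ 365., -242.]), 0.7), (array([ 592., -456.]), 0.67), (array([ 326., -325.]), 0.65), (array([ 476., -296.]), 0.59), (array([ 579., -357.]), 0.54), (array([ 443., -373.]), 0.47)]
scene [(array([ 330., -326.]), 0.95), (array([ 365., -243.]), 0.85), (array([ 438., -375.]), 0.83), (array([ 579., -358.]), 0.81), (array([ 476., -295.]), 0.8), (array([ 592., -456.]), 0.6), (array([342., 358.]), 0.41)]
tray_handle top [(array([ 402., -312.,   60.]), 0.81)]
tray_handle scene [(array([ 404., -310.,   63.]), 0.61)]
tray_push top [(array([ 314., -266.,   24.]), 0.76)]
tray_push scene [(array([ 312., -270.,   21.]), 0.56)]
bay_mouth top [(array([580.,  84.,  30.]), 0.96)]
bay_mouth scene [(array([583.,  89.,  32.]), 0.94)]
bay_home top [(array([736., 112.,  27.]), 0.56)]
bay_home scene [(array([738., 111.,  28.]), 0.67)]
tube_block top [(array([341., 354.,   2.]), 0.32)]
tube_block scene []
amber_bottle top [(array([ 735., -188.,    0.]), 0.91)]
amber_bottle scene [(array([ 731., -187.,   -3.]), 0.56)]
weigh_bottle top [(array([ 499., -126.,   -5.]), 0.51)]
weigh_bottle scene [(array([ 497., -126.,   -6.]), 0.69)]
crucible top [(array([ 314., -482.,   -1.]), 0.45)]
crucible scene [(array([ 316., -482.,    5.]), 0.82)]
timer top [(array([345., 355.,   4.]), 0.5)]
timer scene [(array([344., 358.,   5.]), 0.62)]
```

View pics/c1.png

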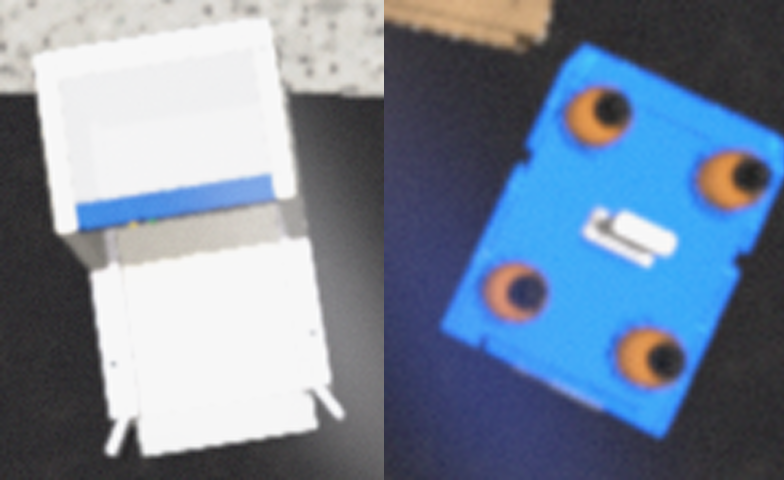

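Bay open end faces -x, and the tray (nose towards upper right, +x) is confirmed. I'll pass over the bay and look with the wrist camera on the way.

```bash
cat >> h.py <<'E'
def plan(wps,yaw=None):
    s=env.state(); p=np.array(s['eef_pos']); ps=s['tcp_rot'][2] if yaw is None else yaw
    for w in wps:
        w=np.array(w,float); d=w-p
        t=np.array([d[0]*np.cos(ps)+d[1]*np.sin(ps), d[0]*np.sin(ps)-d[1]*np.cos(ps), -d[2]])
        print('total/400', np.round(t/400,4),'len',np.linalg.norm(d).round(1)); p=w
E
python3 - <<'E'
from h import *
plan([(420,420,260),(540,90,320),(540,-100,320),(402.5,-309,230)])
print(env.camera_model('wrist'))
E
```

```text
total/400 [-0.6774 -0.2411 -0.1134] len 291.1
total/400 [-0.5386 -0.6932 -0.15  ] len 356.2
total/400 [-0.1457 -0.4521 -0.    ] len 190.0
total/400 [ 0.1669 -0.6028  0.225 ] len 265.9
{'fx': 362.43058618012816, 'fy': 362.43058618012816, 'cx': 321.32275341173045, 'cy': 231.4716269980629, 'tool_from_camera': array([[ 5.59352908e-04, -9.60141698e-01, -2.79513159e-01,
         7.91084365e+01],
       [ 9.99999393e-01,  8.02362510e-04, -7.54988193e-04,
        -1.68696622e-01],
       [ 9.49166526e-04, -2.79512567e-01,  9.60141564e-01,
        -1.70782186e+02],
       [ 0.00000000e+00,  0.00000000e+00,  0.00000000e+00,
         1.00000000e+00]])}
```

```bash
python3 -m pendant '[-0.05,-0.02,-0.019,0,-1,-0.11,-0.04,-0.019,0,-1,-0.13,-0.045,-0.019,0,-1,-0.13,-0.045,-0.019,0,-1,-0.13,-0.045,-0.019,0,-1,-0.13,-0.045,-0.019,0,-1]' ; python3 -m pendant '[-0.077,-0.1,-0.021,0,-1,-0.077,-0.1,-0.021,0,-1,-0.077,-0.1,-0.021,0,-1,-0.077,-0.1,-0.021,0,-1,-0.077,-0.1,-0.021,0,-1,-0.077,-0.1,-0.021,0,-1,-0.077,-0.1,-0.021,0,-1,0,0,0,0,-1,0,0,0,0,-1]'
cat >> h.py <<'E'
from scipy.spatial.transform import Rotation as Ro
def wcam(s):
    m=env.camera_model('wrist'); T=np.eye(4); T[:3,:3]=Ro.from_euler('xyz',s['tcp_rot']).as_matrix(); T[:3,3]=s['eef_pos']
    return m,T@np.array(m['tool_from_camera'])
def wray(s,u,v,z):
    m,T=wcam(s); d=T[:3,:3]@np.array([(u-m['cx'])/m['fx'],(v-m['cy'])/m['fy'],1]); o=T[:3,3]
    return o+d*(z-o[2])/d[2]
def wproj(s,p):
    m,T=wcam(s); q=np.linalg.inv(T)@np.append(p,1.)
    return np.array([m['fx']*q[0]/q[2]+m['cx'],m['fy']*q[1]/q[2]+m['cy']])
E
python3 - <<'E'
from h import *
s=env.state(); save('wrist','w1.png')
print(s['t'],s['eef_pos'],s['tcp_rot'],s['qvel'].max())
for n in ['bay_mouth','bay_home','bay']:
    print(n,[(np.round(r['xyz'],1),round(r['confidence'],2)) for r in env.landmark_of(n,'wrist')[:2]])
print(wproj(s,(582,88,30)))
E
```

```text
t: 2.7
eef_pos: [423.0, 417.9, 261.2]
tcp_rot: [3.141, 0.001, 2.829]
ft_force: [0.2, 0.1, 0.0]
opening: 1.002
t: 3.82
eef_pos: [540.1, 87.0, 319.2]
tcp_rot: [3.141, -0.0, 2.829]
ft_force: [-0.5, 0.1, 0.6]
opening: 1.001
3.825 [540.10008017  86.99733766 319.1789988 ] [ 3.14134952e+00 -4.86116630e-05  2.82878233e+00] 0.028533962870781752
bay_mouth [(array([581.1,  88.5,  31.7]), 0.75)]
bay_home [(array([733.4, 111.1,  29.3]), 0.95)]
bay [(array([702.6, 110.3,   2.5]), 0.91)]
[332.2512376  220.32446855]
```

View pics/w1.png

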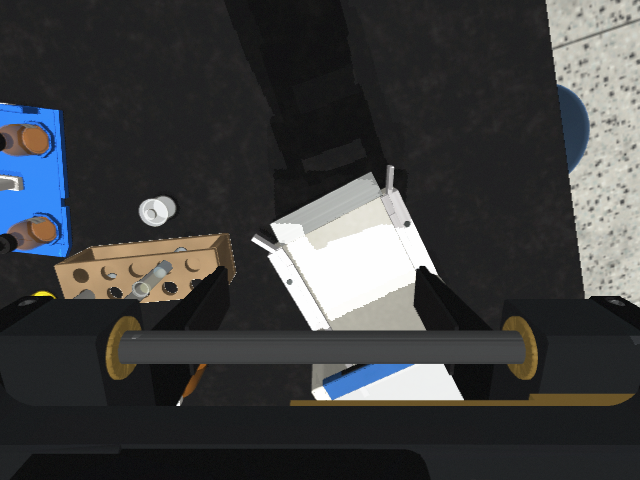

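```bash
python3 - <<'E'
import cv2
im=cv2.imread('pics/w1.png')
cv2.imwrite('pics/w1c.png',cv2.resize(im[160:340,235:455],None,fx=3.3,fy=3.3,interpolation=cv2.INTER_CUBIC))
E
```

```text
(no output)
```

View pics/w1c.png

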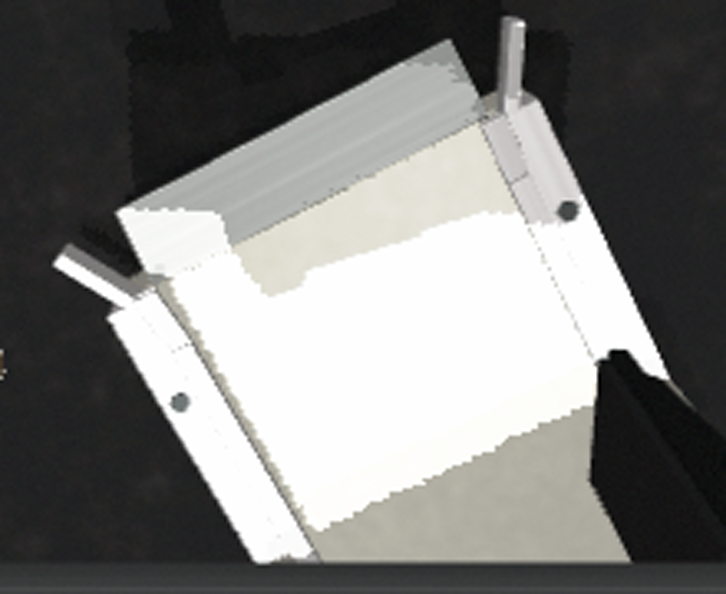

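```bash
python3 - <<'E'
from h import *
s=env.state()
def P(a,b,z): return wray(s,a/3.3+235,b/3.3+160,z)
def an(a,b): d=b-a; return np.degrees(np.arctan2(d[1],d[0]))
Li=[P(155,287,47),P(320,560,47)];Ri=[P(480,120,47),P(597,357,47)]
Lo=[P(108,318,47),P(258,562,47)];Rr=[P(540,100,47),P(668,375,47)]
f=[P(160,278,30),P(490,118,30)]
for n,l in zip(['Li','Ri','Lo','Ro','fold'],[Li,Ri,Lo,Rr,f]): print(n,np.round(l,1).tolist(),an(*l).round(2))
th=np.radians(8.7); u=np.array([np.cos(th),np.sin(th)]); n=np.array([-u[1],u[0]])
for nm,l in zip(['Li','Ri','Lo','Ro'],[Li,Ri,Lo,Rr]): print(nm,[ (p[:2]@n).round(1) for p in l])
print('mouth n,u', np.array([582,88])@n, np.array([582,88])@u, 'fold u',[(p[:2]@u).round(1) for p in f],(f[0]+f[1])/2)
E
```

```text
Li [[591.6, 17.9, 47.0], [726.4, 43.5, 47.0]] 10.74
Ri [[566.5, 156.1, 47.0], [672.8, 175.4, 47.0]] 10.3
Lo [[598.1, -4.0, 47.0], [719.4, 18.5, 47.0]] 10.5
Ro [[566.0, 179.4, 47.0], [688.9, 200.6, 47.0]] 9.78
fold [[593.5, 17.5, 30.0], [570.8, 161.7, 30.0]] 98.94
Li [np.float64(-71.8), np.float64(-66.9)]
Ri [np.float64(68.6), np.float64(71.6)]
Lo [np.float64(-94.4), np.float64(-90.5)]
Ro [np.float64(91.7), np.float64(94.0)]
mouth n,u -1.04633534471742 588.6143943044091 fold u [np.float64(589.3), np.float64(588.7)] [582.17299942  89.60382437  30.        ]
```

```bash
python3 -m pendant '[-0.05,-0.02,-0.01,0,-1,-0.1,-0.04,-0.02,0,-1,-0.08,-0.03,-0.02,0,-1,0,0,0,0,-1,0,0,0,0,-1]'
python3 - <<'E'
from h import *
s=env.state(); np.save('s2.npy',s,allow_pickle=True)
im=env.read_camera('wrist')[:,:,::-1]; cv2.imwrite('pics/w2.png',im)
for n in ['bay_mouth','bay_home','bay']:
    print(n,[(np.round(r['xyz'],1),round(r['confidence'],2)) for r in env.landmark_of(n,'wrist')[:2]])
cv2.imwrite('pics/w2c.png',cv2.resize(im[60:300,200:480],None,fx=2.5,fy=2.5,interpolation=cv2.INTER_CUBIC))
E
```

```text
t: 4.65
eef_pos: [616.3, 25.8, 338.6]
tcp_rot: [3.142, -0.001, 2.831]
ft_force: [-0.2, 0.4, 0.2]
opening: 1.002
bay_mouth [(array([582. ,  91.6,  33.1]), 0.89), (array([733.7, 111.1,  33.1]), 0.17)]
bay_home [(array([733.6, 112.7,  31.5]), 0.86)]
bay [(array([702.8, 107.7,   0.8]), 0.76)]
```

View pics/w2c.png

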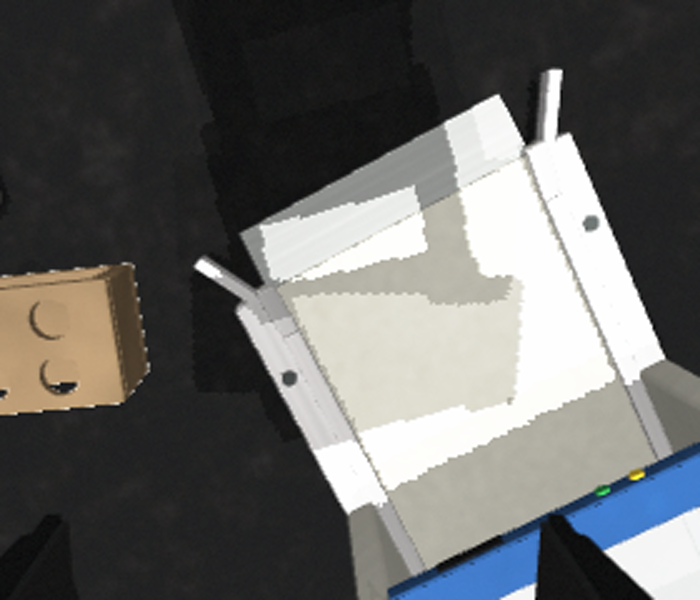

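```bash
python3 - <<'E'
from h import *
s=np.load('s2.npy',allow_pickle=True).item()
def P(a,b,z): return wray(s,a/2.5+200,b/2.5+60,z)
def an(a,b): d=b-a; return np.degrees(np.arctan2(d[1],d[0]))
Li=[P(272,290,47),P(420,570,47)];Ri=[P(523,155,47),P(657,460,47)]
Lo=[P(237,310,47),P(350,515,47)];Rr=[P(567,133,47),P(662,358,47)]
f=[P(265,285,30),P(525,152,30)]
for n,l in zip(['Li','Ri','Lo','Ro','fold'],[Li,Ri,Lo,Rr,f]): print(n,np.round(l,1).tolist(),an(*l).round(2))
th=np.radians(8.9); u=np.array([np.cos(th),np.sin(th)]); n=np.array([-u[1],u[0]])
for nm,l in zip(['Li','Ri','Lo','Ro'],[Li,Ri,Lo,Rr]): print(nm,[ (p[:2]@n).round(1) for p in l])
print('fold u',[(p[:2]@u).round(1) for p in f],(f[0]+f[1])/2)
E
```

```text
Li [[593.8, 15.7, 47.0], [766.5, 45.3, 47.0]] 9.71
Ri [[568.9, 153.2, 47.0], [743.3, 183.9, 47.0]] 9.97
Lo [[598.1, -4.5, 47.0], [723.2, 17.8, 47.0]] 10.1
Ro [[565.5, 176.0, 47.0], [689.1, 197.6, 47.0]] 9.9
fold [[592.2, 11.8, 30.0], [568.8, 158.3, 30.0]] 99.06
Li [np.float64(-76.3), np.float64(-73.8)]
Ri [np.float64(63.3), np.float64(66.6)]
Lo [np.float64(-97.0), np.float64(-94.3)]
Ro [np.float64(86.4), np.float64(88.6)]
fold u [np.float64(586.9), np.float64(586.4)] [580.47620028  85.05215109  30.        ]
```

```bash
python3 - <<'E'
from h import *
plan([(402.5,-309,240)])
E
```

```text
total/400 [ 0.2532 -0.9603  0.2481] len 409.5
```

```bash
python3 -m pendant '[0.015,-0.06,0.01,0,-1,0.03,-0.12,0.03,0,-1,0.035,-0.13,0.035,0,-1,0.035,-0.13,0.035,0,-1,0.035,-0.13,0.035,0,-1,0.035,-0.13,0.035,0,-1,0.035,-0.13,0.035,0,-1,0.033,-0.13,0.033,0,-1,0,0,0,0.035,-1,0,0,0,0,-1]'
python3 - <<'E'
from h import *
s=env.state(); np.save('s3.npy',s,allow_pickle=True)
print(s['eef_pos'],s['tcp_rot'],s['t'])
im=env.read_camera('wrist')[:,:,::-1].copy()
for n in ['tray_handle','tray_push','bottle_0','tray']:
    for r in env.landmark_of(n,'wrist')[:4]:
        print(n,np.round(r['xyz'],1),round(r['confidence'],2)); 
cv2.imwrite('pics/w3.png',im)
E
```

```text
t: 6.1
eef_pos: [402.6, -309.5, 239.9]
tcp_rot: [3.141, 0.0, 2.72]
ft_force: [0.4, -0.5, -0.1]
opening: 1.0
[ 402.5723731  -309.48179819  239.89629789] [3.14146724e+00 1.16276912e-04 2.71969460e+00] 6.1
tray_handle [ 401.8 -309.1   57.8] 0.9
tray_push [ 309.3 -265.3   19.8] 0.91
bottle_0 [ 367.9 -240.9    6.9] 0.92
bottle_0 [ 331.6 -324.6    6.4] 0.89
bottle_0 [ 434.7 -373.2    9. ] 0.85
bottle_0 [ 594.4 -461.6   -1.5] 0.77
tray [ 404.6 -308.9    0.5] 0.65
tray [ 307.2 -263.    21. ] 0.18
```

View pics/w3.png

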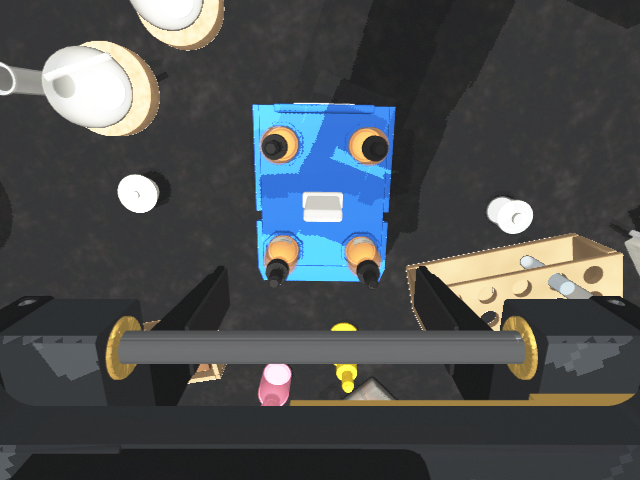

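```bash
python3 - <<'E'
from h import *
s=np.load('s3.npy',allow_pickle=True).item()
im=cv2.imread('pics/w3.png')
hsv=cv2.cvtColor(im,cv2.COLOR_BGR2HSV); m=cv2.inRange(hsv,(95,120,60),(130,255,255)); m[:, :240]=0; m[:,410:]=0;m[300:]=0
# left/right edges by row
for side in (0,1):
    pts=[]
    for r in range(120,262,3):
        c=np.where(m[r])[0]
        if len(c)>5: pts.append(wray(s,(c[0]-.5 if side==0 else c[-1]+.5),r,8)[:2])
    pts=np.array(pts); vx,vy,x0,y0=cv2.fitLine(pts.astype(np.float32),cv2.DIST_HUBER,0,.01,.01).ravel()
    a=np.degrees(np.arctan2(vy,vx)); th=np.radians(-24.2); n=np.array([-np.sin(th),np.cos(th)])
    print(side,a,pts[[0,-1]].round(1).tolist(),(pts@n)[::6].round(1))
print('corners',[wray(s,*p,8).round(1)[:2].tolist() for p in [(254,106),(395,107)]])
print('handle top',[wray(s,*p,88).round(1)[:2].tolist() for p in [(303,193),(341,193),(303,208),(342,208)]])
print('handle ctr n', np.array([402.3,-309.5])@n, np.array([402.3,-309.5])@np.array([np.cos(th),np.sin(th)]))
cv2.imwrite('pics/w3c.png',cv2.resize(im[90:300,220:430],None,fx=2.8,fy=2.8,interpolation=cv2.INTER_CUBIC))
E
```

```text
0 -25.152586 [[294.8, -341.8], [439.6, -409.5]] [-190.9 -191.9 -191.8 -192.8 -192.7 -192.6 -193.7 -193.6]
1 -25.031162 [[356.5, -204.2], [501.1, -272.1]] [-40.1 -40.1 -40.2 -41.3 -41.3 -41.3 -41.4 -42.6]
corners [[282.9, -334.0], [344.5, -199.1]]
handle top [[376.4, -316.3], [390.3, -285.1], [388.9, -322.1], [403.4, -289.7]]
handle ctr n -117.3891394408538 493.8171017100722
```

View pics/w3c.png

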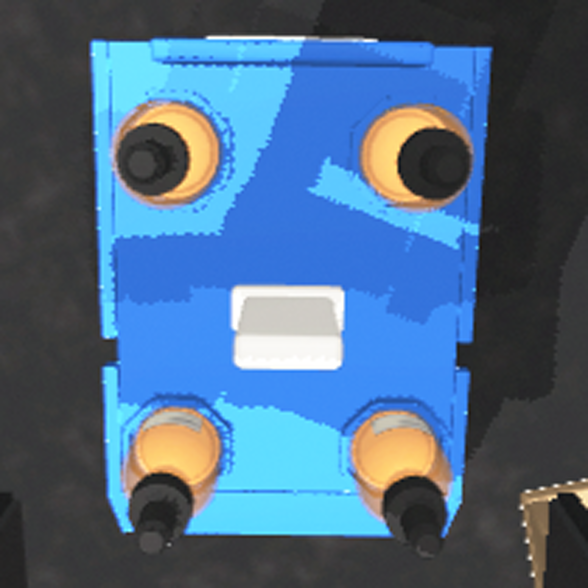

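```bash
python3 -m pendant '[0,0,0.05,0.005,-1,0,0,0.1,0,-1,0,0,0.12,0,-1,0,0,0.1,0,-1,0,0,0.07,0,-1,0,0,0.04,0,-1,0,0,0.008,0,-1,0,0,0,0,-1]'
python3 - <<'E'
from h import *
s=env.state();print(s['ft_force'])
save('wrist','w4.png')
E
```

```text
t: 7.35
eef_pos: [403.2, -309.4, 45.0]
tcp_rot: [-3.142, 0.0, 2.705]
ft_force: [-0.2, 1.1, -0.0]
opening: 1.001
[-0.21312829  1.09284644 -0.03155473]
```

View pics/w4.png

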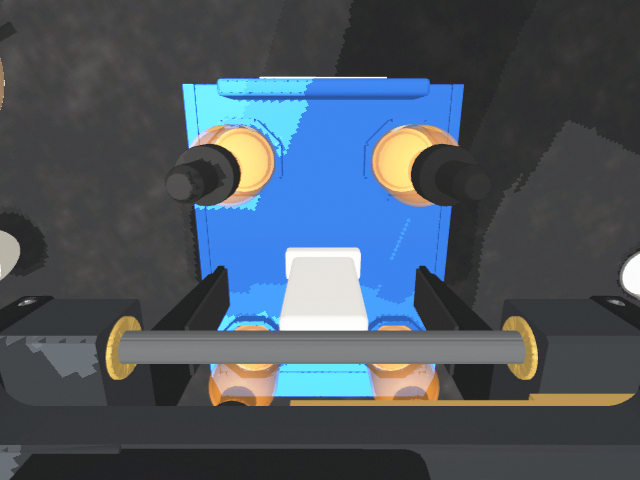

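The blade is centred between the fingers and square to them, so I'll grip.

```bash
python3 -m pendant '[0,0,0,0,1,0,0,0,0,1,0,0,0,0,1,0,0,0,0,1,0,0,0,0,1]';python3 -m pendant '[0,0,0,0,1,0,0,-0.005,0,1,0,0,-0.01,0,1,0,0,-0.015,0,1,0,0,-0.02,0,1,0,0,-0.02,0,1,0,0,-0.01,0,1,0,0,0,0,1]'
python3 - <<'E'
from h import *
save('wrist','w5.png')
E
```

```text
t: 8.02
eef_pos: [402.9, -309.4, 44.6]
tcp_rot: [3.141, -0.0, 2.704]
ft_force: [0.5, 0.3, 0.2]
opening: 0.53
t: 9.02
eef_pos: [402.9, -309.5, 76.9]
tcp_rot: [-3.141, 0.001, 2.704]
ft_force: [-1.2, -0.2, -5.0]
opening: 0.378
```

View pics/w5.png

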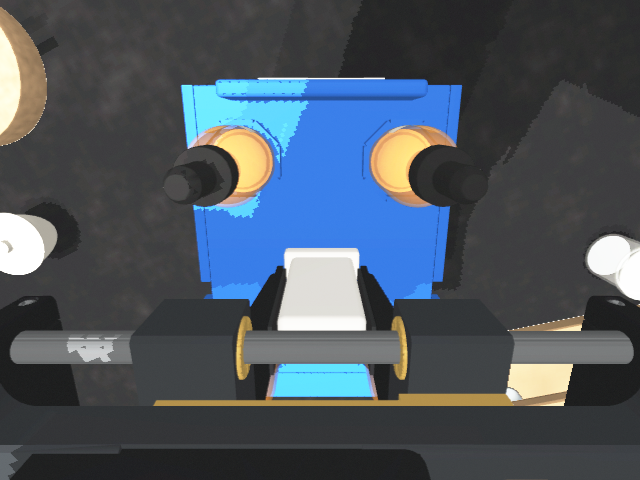

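```bash
python3 - <<'E'
from h import *
a=cv2.cvtColor(cv2.imread('pics/w4.png'),cv2.COLOR_BGR2GRAY)[70:215,170:480].astype(np.float32);b=cv2.cvtColor(cv2.imread('pics/w5.png'),cv2.COLOR_BGR2GRAY)[70:215,170:480].astype(np.float32)
W=np.eye(2,3,dtype=np.float32)
print(cv2.findTransformECC(a,b,W,cv2.MOTION_AFFINE,(3,200,1e-6)))
# sensitivities
s=env.state(); p=np.array(s['eef_pos']); th=s['tcp_rot'][2]-np.pi; u=np.array([np.cos(th),np.sin(th),0]); n=np.array([-u[1],u[0],0])
for tz in (45,48):
    for x,y,z in [(-100,50,34),(-100,-50,34),(-60,45,27)]: print(tz,wproj(s,p+u*x+n*y+np.array([0,0,z-tz])).round(2))
E
```

```text
(0.9947753538107367, array([[ 9.9697435e-01, -5.0626881e-03, -9.3354303e-01],
       [-1.0520172e-03,  9.9858880e-01,  1.0616803e+00]], dtype=float32))
45 [429.59  79.15]
45 [214.7   79.05]
45 [409.44 164.58]
48 [427.77  79.94]
48 [216.5   79.83]
48 [408.11 163.99]
```

```bash
python3 -m pendant '[0,0,-0.02,0,1,0,0,-0.04,0,1,0,0,-0.055,0,1,0,0,-0.06,0,1,0,0,-0.06,0,1,0,0,-0.055,0,1,0,0,-0.04,0,1,0,0,-0.02,0,1,0,0,0,0,1]'
python3 - <<'E'
from h import *
s=env.state(); print(s['joints'].round(2))
plan([(435,64,216)])
for px in [(328,215),(329,192),(403,230),(404,205)]: print(ray('top',*px,60).round())
E
```

```text
t: 10.2
eef_pos: [402.8, -309.5, 216.8]
tcp_rot: [-3.142, 0.0, 2.704]
ft_force: [-0.1, 0.8, -5.8]
opening: 0.377
[-0.79  0.32  1.84  0.    0.98 -1.92]
total/400 [0.3227 0.8798 0.002 ] len 374.8
[553. -62.  60.]
[615. -63.  60.]
[ 516. -259.   60.]
[ 582. -262.   60.]
```

```bash
python3 -m pendant '[0.007,0.02,0,0,1,0.015,0.04,0,0,1,0.022,0.06,0,0,1,0.026,0.07,0,0,1,0.029,0.08,0,0,1,0.029,0.08,0,0,1,0.029,0.08,0,0,1,0.029,0.08,0,0,1,0.029,0.08,0,0,1,0.029,0.08,0,0,1]'
python3 -m pendant '[0.026,0.07,0,0,1,0.022,0.06,0,0,1,0.018,0.05,0,0,1,0.007,0.02,0,0,1,0.004,0.01,0,-0.005,1,0,0,0,-0.012,1,0,0,0,-0.02,1,0,0,0,-0.025,1,0,0,0,-0.03,1,0,0,0,-0.03,1]'
python3 -m pendant '[0,0,0,-0.03,1,0,0,0,-0.025,1,0,0,0,-0.01,1,0,0,0,-0.005,1,0,0,0,0,1]'
python3 - <<'E'
from h import *
s=env.state(); print(np.degrees(s['tcp_rot'][2]),s['joints'].round(2))
save('top','t6.png',(200,80,480,330),2.4);save('scene','s6.png',(180,130,480,380),2.4)
for c in ['top','scene']:
  for n in ['tray_handle','tray_push']:
    print(c,n,[(np.round(r['xyz'],1),round(r['confidence'],2)) for r in env.landmark_of(n,c)[:1]])
E
```

```text
t: 11.45
eef_pos: [427.3, -23.4, 216.4]
tcp_rot: [3.142, -0.001, 2.705]
ft_force: [1.1, -0.2, -6.1]
opening: 0.376
t: 12.7
eef_pos: [435.5, 63.3, 216.5]
tcp_rot: [-3.142, -0.0, 3.09]
ft_force: [-0.1, 0.3, -5.2]
opening: 0.378
t: 13.32
eef_pos: [435.7, 63.7, 216.6]
tcp_rot: [3.142, 0.0, -2.977]
ft_force: [-1.3, -0.3, -5.8]
opening: 0.376
-170.54594494134506 [-0.01  0.23  1.99  0.    0.93 -1.74]
top tray_handle []
top tray_push [(array([339.6,  48.1, 197.1]), 0.92)]
scene tray_handle [(array([430.4,  64.5, 231.6]), 0.58)]
scene tray_push [(array([339.4,  44.9, 193.4]), 0.91)]
```

View pics/t6.png

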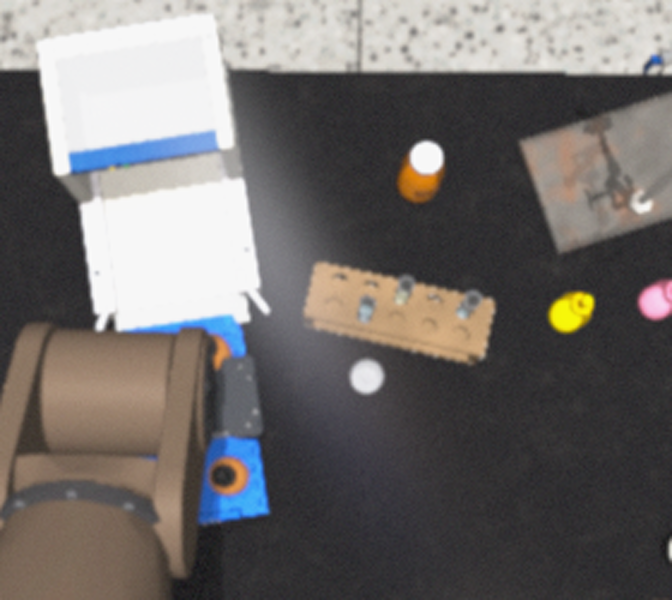

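View pics/s6.png

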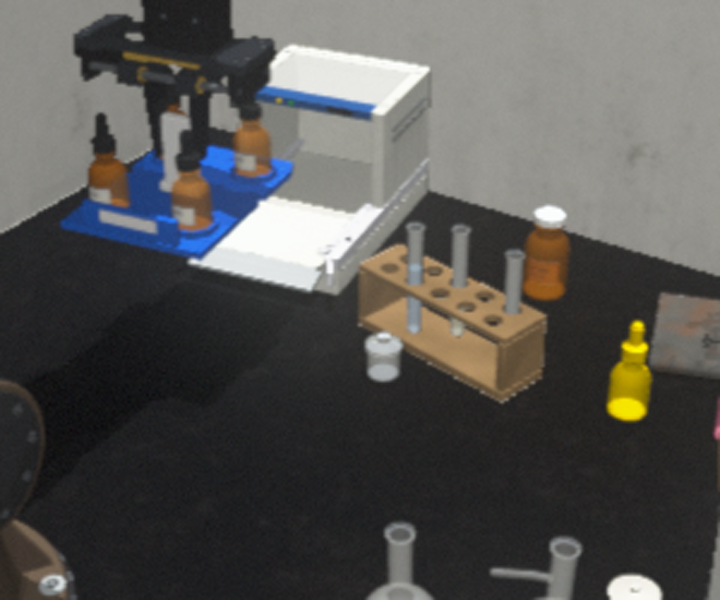

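```bash
python3 -m pendant '[0,-0.0027,0.02,0,1,0,0,0.04,0,1,0,0,0.06,0,1,0,0,0.065,0,1,0,0,0.06,0,1,0,0,0.05,0,1,0,0,0.03,0,1,0,0,0.018,0,1,0,0,0.005,0,1,0,0,0,0,1]'
python3 - <<'E'
from h import *
s=env.state()
im=env.read_camera('scene')[:,:,::-1]; cv2.imwrite('pics/s7.png',cv2.resize(im[140:300,200:380],None,fx=3.7,fy=3.7,interpolation=cv2.INTER_CUBIC))
im=env.read_camera('top')[:,:,::-1]; cv2.imwrite('pics/t7.png',cv2.resize(im[130:330,200:360],None,fx=3,fy=3,interpolation=cv2.INTER_CUBIC))
for c in ['top','scene']:
  for n in ['tray_push']:
    print(c,n,[(np.round(r['xyz'],1),round(r['confidence'],2)) for r in env.landmark_of(n,c)[:1]])
E
```

```text
t: 14.88
eef_pos: [436.1, 62.7, 77.7]
tcp_rot: [-3.142, 0.001, -2.976]
ft_force: [0.3, -0.6, -5.6]
opening: 0.378
top tray_push [(array([339.1,  45.3,  57.1]), 0.72)]
scene tray_push []
```

View pics/s7.png

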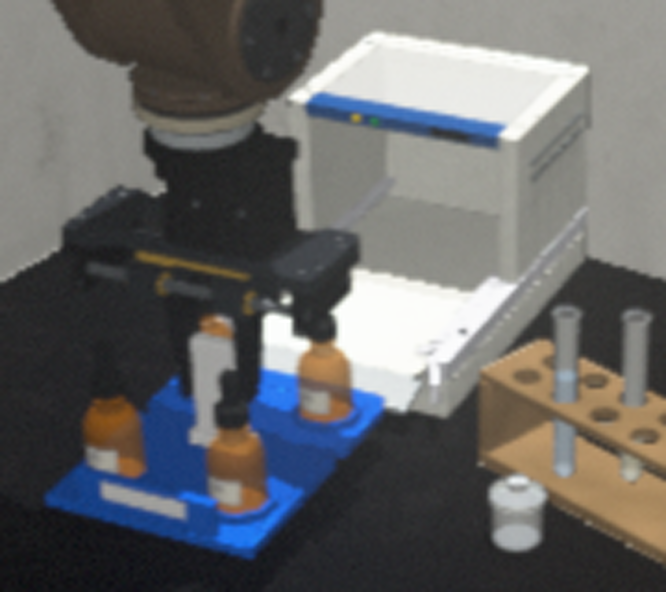

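View pics/t7.png

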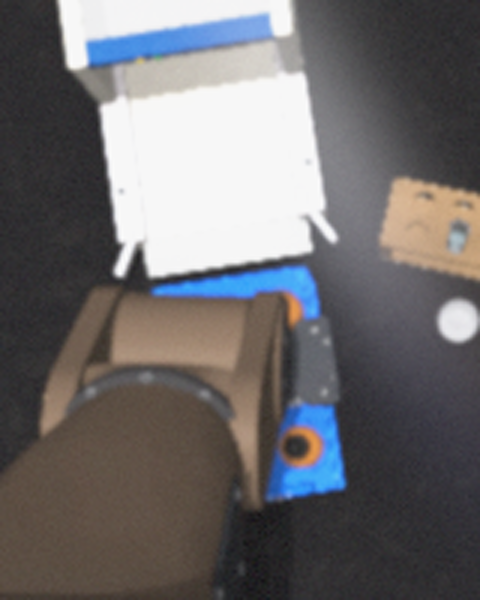

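```bash
python3 - <<'E'
from h import *
im=env.read_camera('top')[:,:,::-1]
def full(a,b): return a/3+200,b/3+130
hsv=cv2.cvtColor(im,cv2.COLOR_BGR2HSV)
blue=cv2.inRange(hsv,(95,120,80),(130,255,255)); 
def fit(pts,z):
    P=np.array([ray('top',u,v,z)[:2] for u,v in pts]).astype(np.float32)
    vx,vy,x0,y0=cv2.fitLine(P,cv2.DIST_HUBER,0,.01,.01).ravel(); a=np.degrees(np.arctan(vy/vx)); return a,(x0,y0)
pts=[]
for r in range(232,291):
    c=np.where(blue[r,290:330])[0]
    if len(c)>2: pts.append((290+c[-1]+.5,r))
print('tray R',fit(pts,39),len(pts), pts[0],pts[-1])
# white/bright edge of bay right
g=hsv[:,:,2].astype(float); s=hsv[:,:,1]
pr=[];pl=[]
for r in range(158,198):
    row=g[r,280:320]; d=np.diff(row); pr.append((280+np.argmin(d)+.5,r))
    row=g[r,225:262]; d=np.diff(row); pl.append((225+np.argmax(d)+.5,r))
print('bay R',fit(pr,47),pr[::8]); print('bay L',fit(pl,47),pl[::8])
E
```

```text
tray R (np.float32(10.020198), (np.float32(402.13852), np.float32(-22.88335))) 30 (np.float64(306.5), 232) (np.float64(315.5), 290)
bay R (np.float32(9.636492), (np.float32(656.4635), np.float32(2.205207))) [(np.float64(301.5), 158), (np.float64(303.5), 166), (np.float64(304.5), 174), (np.float64(305.5), 182), (np.float64(306.5), 190)]
bay L (np.float32(9.621165), (np.float32(646.8407), np.float32(192.90398))) [(np.float64(227.5), 158), (np.float64(232.5), 166), (np.float64(233.5), 174), (np.float64(234.5), 182), (np.float64(236.5), 190)]
```

```bash
python3 -m pendant '[-0.01,0.0018,0,0,1,-0.02,0,0,0,1,-0.02,0,0,0,1,-0.02,0,0,0,1,-0.02,0,0,0,1,-0.01,0,0,0,1]'
python3 -m pendant '[-0.01,0,0,0,1,-0.02,0,0,0,1,-0.02,0,0,0,1]'
python3 - <<'E'
from h import *
im=env.read_camera('scene')[:,:,::-1]; cv2.imwrite('pics/s8.png',cv2.resize(im[140:300,200:380],None,fx=3.7,fy=3.7,interpolation=cv2.INTER_CUBIC))
im=env.read_camera('top')[:,:,::-1]; cv2.imwrite('pics/t8.png',cv2.resize(im[130:330,200:360],None,fx=3,fy=3,interpolation=cv2.INTER_CUBIC))
E
```

```text
t: 15.88
eef_pos: [475.8, 70.1, 77.3]
tcp_rot: [3.142, 0.0, -2.976]
ft_force: [-0.6, 0.3, -4.9]
opening: 0.377
t: 16.25
eef_pos: [495.5, 73.4, 77.5]
tcp_rot: [3.142, 0.0, -2.976]
ft_force: [0.4, -0.1, -5.4]
opening: 0.378
```

View pics/s8.png

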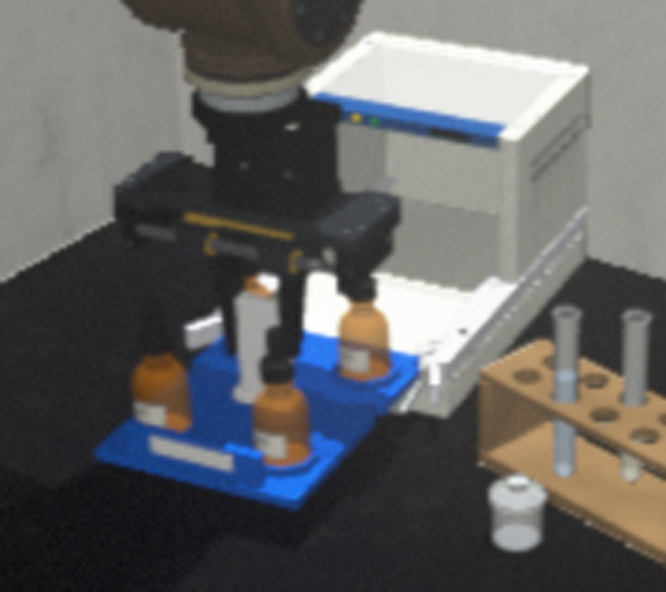

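View pics/t8.png

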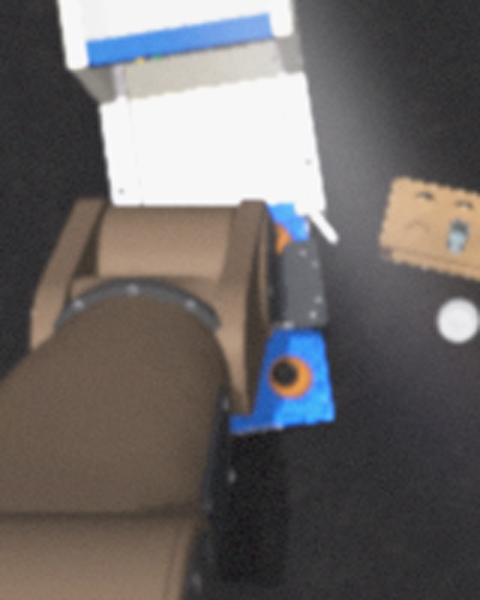

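No contact force, and the nose is ~13 mm inside the slot. I'll go on in watched steps.

```bash
python3 -m pendant '[-0.01,0,0,0,1,-0.015,0,0,0,1,-0.015,0,0,0,1,-0.01,0,0,0,1]'
python3 - <<'E'
from h import *
s=env.state(); print(s['ft_force'].round(1),s['moment'].round(2))
E
python3 -m pendant '[-0.01,0,0,0,1,-0.015,0,0,0,1,-0.015,0,0,0,1,-0.015,0,0,0,1]'
python3 - <<'E'
from h import *
s=env.state(); print(s['ft_force'].round(1),s['moment'].round(2))
im=env.read_camera('top')[:,:,::-1]; cv2.imwrite('pics/t9.png',cv2.resize(im[130:330,200:360],None,fx=3,fy=3,interpolation=cv2.INTER_CUBIC))
E
```

```text
t: 16.85
eef_pos: [515.1, 76.7, 77.4]
tcp_rot: [3.142, 0.0, -2.976]
ft_force: [0.0, -0.3, -5.6]
opening: 0.38
[ 0.  -0.3 -5.6] [ 0.   -0.03  0.06]
t: 17.35
eef_pos: [536.8, 80.3, 77.4]
tcp_rot: [3.142, 0.0, -2.976]
ft_force: [0.4, -0.3, -5.4]
opening: 0.376
[ 0.4 -0.3 -5.4] [ 0.05 -0.02 -0.04]
```

View pics/t9.png

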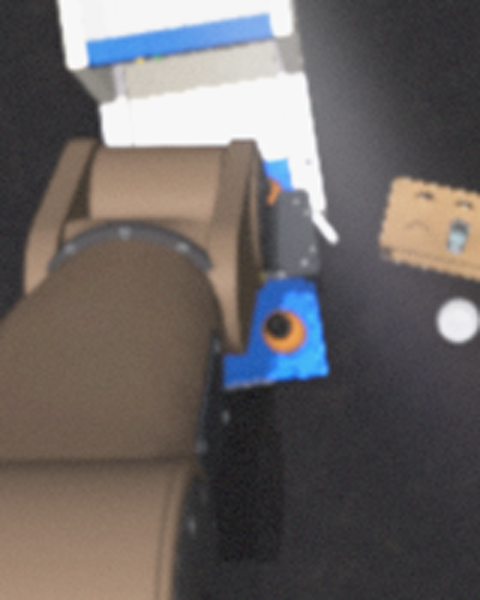

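```bash
python3 -m pendant '[-0.012,0,0,0,1,-0.018,0,0,0,1,-0.02,0,0,0,1,-0.02,0,0,0,1,-0.02,0,0,0,1]'
python3 -m pendant '[-0.02,0,0,0,1,-0.02,0,0,0,1,-0.02,0,0,0,1,-0.02,0,0,0,1,-0.012,0,0,0,1,0,0,0,0,1]'
python3 - <<'E'
from h import *
s=env.state(); print(s['ft_force'].round(1),s['moment'].round(2))
im=env.read_camera('scene')[:,:,::-1]; cv2.imwrite('pics/s10.png',cv2.resize(im[120:280,220:400],None,fx=3.7,fy=3.7,interpolation=cv2.INTER_CUBIC))
E
```

```text
t: 18.02
eef_pos: [572.4, 86.3, 77.4]
tcp_rot: [3.142, 0.0, -2.976]
ft_force: [-0.1, 0.3, -5.2]
opening: 0.379
t: 18.77
eef_pos: [608.3, 92.3, 77.3]
tcp_rot: [3.142, 0.0, -2.976]
ft_force: [-0.4, -0.1, -5.8]
opening: 0.377
[-0.4 -0.1 -5.8] [ 0.03 -0.01 -0.04]
```

View pics/s10.png

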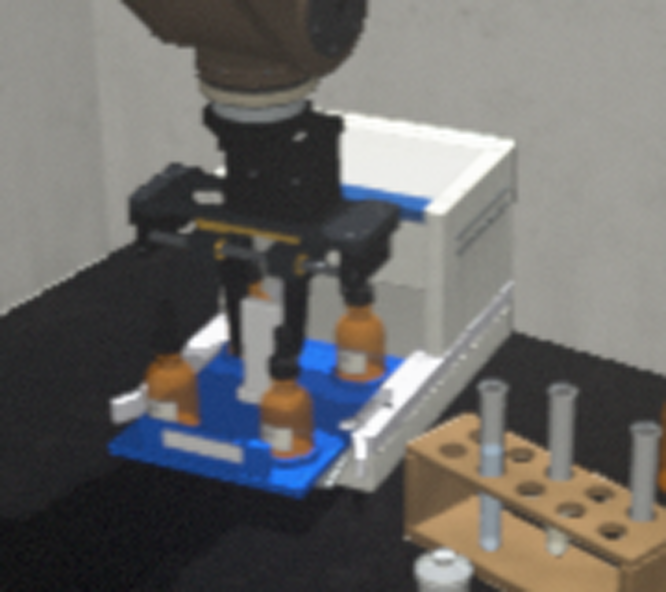

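```bash
python3 -m pendant '[-0.012,0,0,0,1,-0.018,0,0,0,1,-0.018,0,0,0,1,-0.018,0,0,0,1,-0.012,0,0,0,1,0,0,0,0,1]'
python3 - <<'E'
from h import *
s=env.state(); print(s['ft_force'].round(1),s['moment'].round(2))
save('wrist','w10.png')
im=env.read_camera('scene')[:,:,::-1]; cv2.imwrite('pics/s11.png',cv2.resize(im[120:280,220:400],None,fx=3.7,fy=3.7,interpolation=cv2.INTER_CUBIC))
E
```

```text
t: 19.58
eef_pos: [639.1, 97.4, 77.3]
tcp_rot: [3.142, -0.0, -2.976]
ft_force: [-0.1, 0.4, -5.4]
opening: 0.376
[-0.1  0.4 -5.4] [0.03 0.01 0.01]
```

View pics/s11.png

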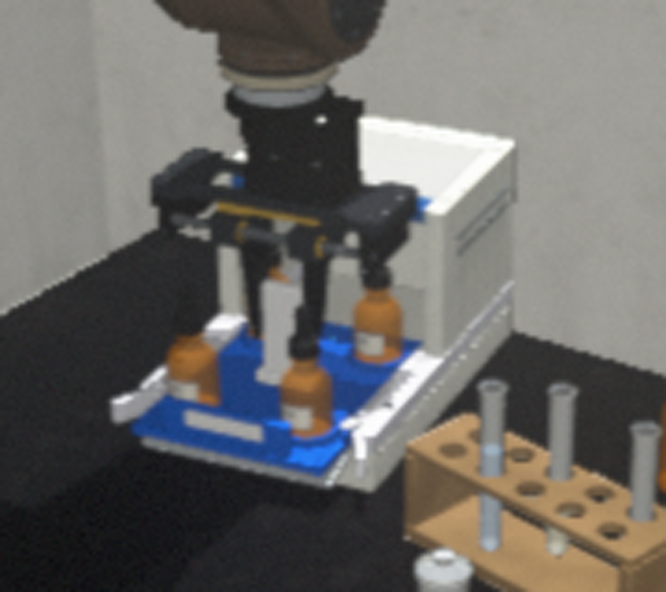

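View pics/w10.png

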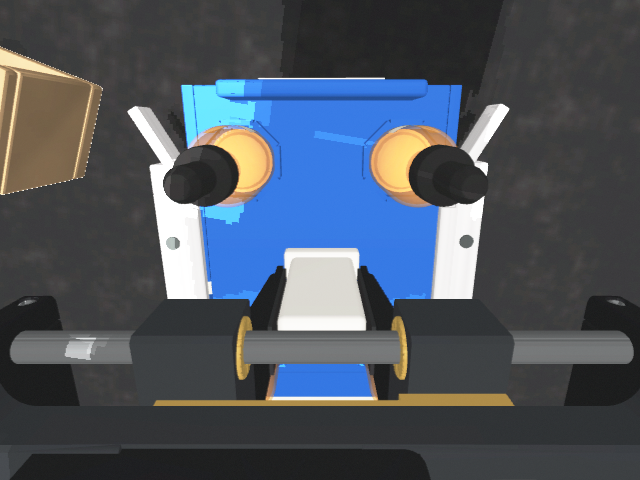

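```bash
python3 -m pendant '[0,0,0.002,0,1,0,0,0.002,0,1,0,0,0,0,1]'
python3 - <<'E'
from h import *
s=env.state(); print(s['eef_pos'],s['ft_force'].round(1),s['moment'].round(2))
E
```

```text
t: 20.05
eef_pos: [638.8, 97.4, 75.8]
tcp_rot: [3.141, -0.0, -2.976]
ft_force: [-0.0, -0.4, -6.0]
opening: 0.378
[638.84848296  97.39306543  75.7963901 ] [-0.  -0.4 -6. ] [0.07 0.   0.03]
```

```bash
python3 -m pendant '[0,0,0.002,0,1,0,0,0.001,0,1,0,0,0,0,1]'
python3 - <<'E'
from h import *
s=env.state(); print(s['eef_pos'],s['ft_force'].round(1),s['moment'].round(2))
E
```

```text
t: 20.42
eef_pos: [639.1, 97.4, 75.5]
tcp_rot: [-3.142, 0.001, -2.976]
ft_force: [-2.3, 0.5, 6.2]
opening: 0.377
[639.11179695  97.40856111  75.49139284] [-2.3  0.5  6.2] [0.04 0.85 0.04]
```

The tray is resting on the deck (upward force), so I'll release and rise.

```bash
python3 -m pendant '[0,0,-0.002,0,0.1,0,0,0,0,-0.3,0,0,0,0,-0.3,0,0,0,0,-0.3]'
python3 -m pendant '[0,0,-0.01,0,-0.3,0,0,-0.03,0,-0.3,0,0,-0.06,0,-0.3,0,0,-0.08,0,-0.3,0,0,-0.06,0,-0.3,0,0,-0.03,0,-0.3]'
python3 - <<'E'
from h import *
s=env.state(); np.save('s12.npy',s,allow_pickle=True)
im=env.read_camera('wrist')[:,:,::-1]; cv2.imwrite('pics/w12.png',im)
print([ (n,[(np.round(r['xyz'],1),round(r['confidence'],2)) for r in env.landmark_of(n,'wrist')[:1]]) for n in ['tray_push','tray_handle']])
E
```

```text
t: 20.92
eef_pos: [638.9, 97.4, 75.4]
tcp_rot: [3.142, -0.0, -2.976]
ft_force: [-0.1, 0.5, -0.5]
opening: 0.64
t: 21.68
eef_pos: [639.3, 97.4, 185.6]
tcp_rot: [-3.141, 0.002, -2.976]
ft_force: [-0.3, 0.4, 1.0]
opening: 0.65
[('tray_push', [(array([534.3,  81.4,  47.4]), 0.74)]), ('tray_handle', [(array([640.2,  95.5,  87. ]), 0.86)])]
```

View pics/w12.png

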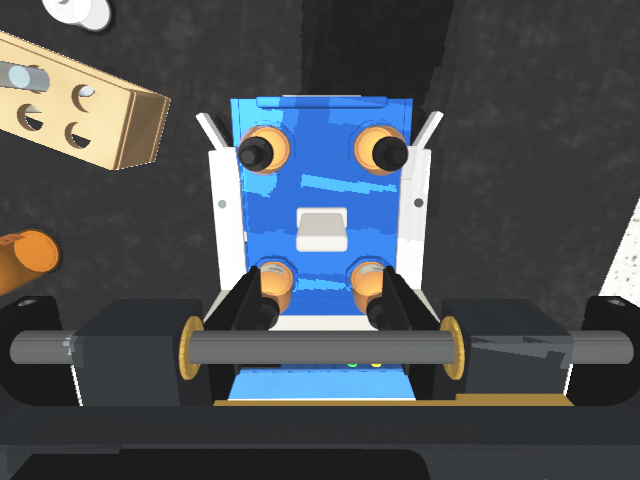

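```bash
python3 -m pendant '[0.05,0,0,0,0.5,0.09,0,0,0,1,0.1,0,0,0,1,0.09,0,0,0,1,0.05,0,0,0,1,0.01,0,0,0,1,0,0,0,0,1,0,0,0,0,1]'
python3 -m pendant '[0,0,0.04,0,1,0,0,0.07,0,1,0,0,0.08,0,1,0,0,0.07,0,1,0,0,0.04,0,1,0,0,0.02,0,1,0,0,0.003,0,1,0,0,0,0,1]'
python3 - <<'E'
from h import *
s=env.state();
for px in [(258,98),(321,97),(386,98)]: print(wray(np.load('s12.npy',allow_pickle=True).item(),*px,64).round(1))
u=np.array([np.cos(np.radians(9.5)),np.sin(np.radians(9.5))])
print('tcp behind tail', (np.array([639,97.4])-s['eef_pos'][:2])@u-100)
im=env.read_camera('wrist')[:,:,::-1]; cv2.imwrite('pics/w13.png',im)
im=env.read_camera('scene')[:,:,::-1]; cv2.imwrite('pics/s13.png',cv2.resize(im[120:280,220:400],None,fx=3.7,fy=3.7,interpolation=cv2.INTER_CUBIC))
print([ (n,[(np.round(r['xyz'],1),round(r['confidence'],2)) for r in env.landmark_of(n,'scene')[:1]]) for n in ['tray_push','tray_handle']])
E
```

```text
t: 22.82
eef_pos: [485.7, 71.7, 183.1]
tcp_rot: [3.141, -0.0, -2.976]
ft_force: [0.4, 0.7, 0.3]
opening: 0.003
t: 23.82
eef_pos: [485.4, 71.7, 54.6]
tcp_rot: [-3.142, 0.001, -2.976]
ft_force: [0.5, 0.5, -0.8]
opening: 0.004
[549.3  33.3  64. ]
[540.7  80.3  64. ]
[533.2 129.   64. ]
tcp behind tail 55.76314705959126
[('tray_push', [(array([538.1,  79.1,  53.1]), 0.88)]), ('tray_handle', [(array([639.5,  95.2,  91.2]), 0.9)])]
```

View pics/w13.png

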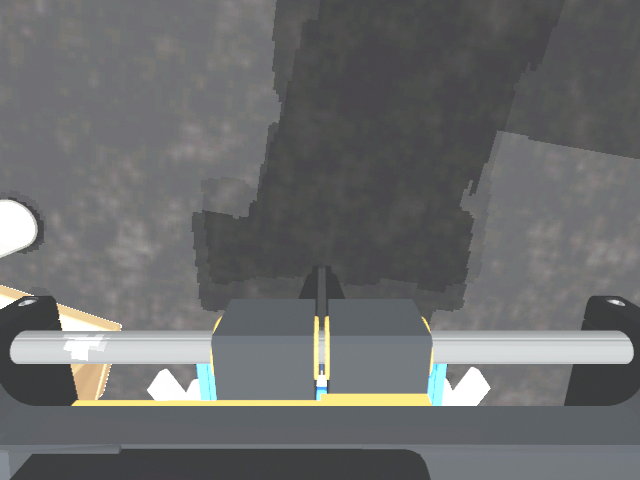

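View pics/s13.png

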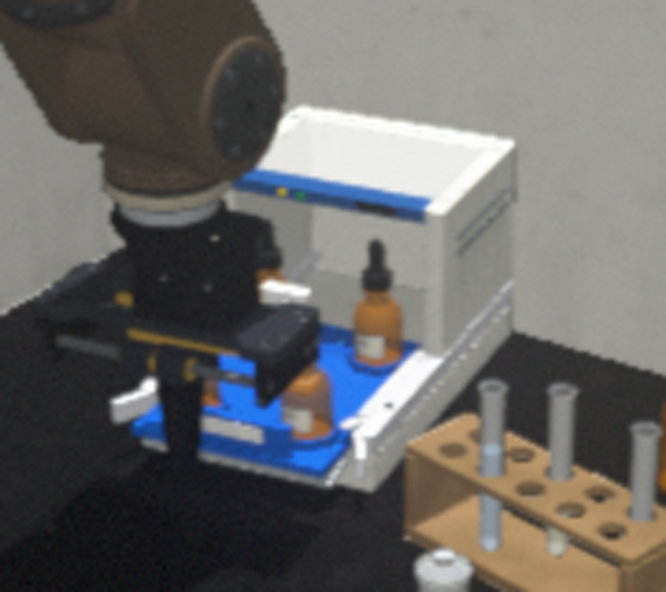

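```bash
python3 -m pendant '[-0.02,0,-0.003,0,1,-0.03,0,0,0,1,-0.025,0,0,0,1,-0.015,0,0,0,1,-0.005,0,0,0,1,0,0,0,0,1]'
python3 -m pendant '[-0.006,0,0,0,1,-0.006,0,0,0,1,-0.006,0,0,0,1,-0.006,0,0,0,1]'
python3 - <<'E'
from h import *
s=env.state(); print(s['eef_pos'],s['ft_force'].round(1))
im=env.read_camera('wrist')[:,:,::-1]; cv2.imwrite('pics/w14.png',im)
im=env.read_camera('scene')[:,:,::-1]; cv2.imwrite('pics/s14.png',cv2.resize(im[120:280,220:400],None,fx=3.7,fy=3.7,interpolation=cv2.INTER_CUBIC))
E
```

```text
t: 24.78
eef_pos: [522.4, 77.9, 55.3]
tcp_rot: [3.141, -0.0, -2.976]
ft_force: [-0.4, 0.0, 0.4]
opening: 0.004
t: 25.28
eef_pos: [530.7, 79.4, 55.4]
tcp_rot: [3.141, -0.003, -2.976]
ft_force: [-6.8, -2.0, 6.2]
opening: 0.005
[530.65706506  79.43290349  55.36594207] [-6.8 -2.   6.2]
```

View pics/s14.png

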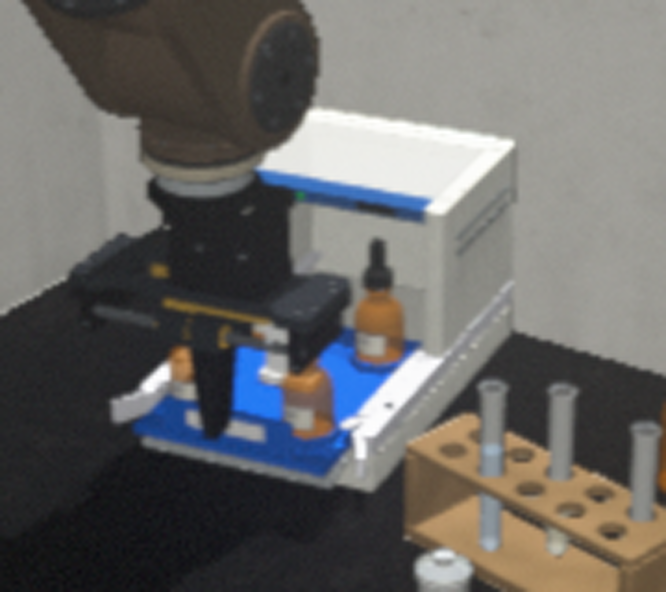

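View pics/w14.png

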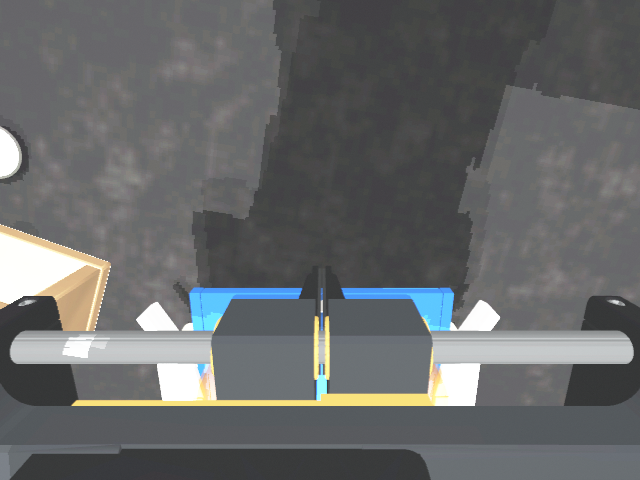

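```bash
python3 - <<'E'
from h import *
s=env.state(); print(s['eef_pos'],s['ft_force'].round(1),s['moment'].round(2))
E
```

```text
[530.96349103  79.48355223  55.36358763] [-5.5 -1.2  5.1] [-0.11  0.94  0.02]
```

```bash
python3 -m pendant '[-0.005,0,0,0,1,-0.005,0,0,0,1,-0.005,0,0,0,1,-0.005,0,0,0,1]'
python3 - <<'E'
from h import *
s=env.state(); print(s['eef_pos'],s['ft_force'].round(1),s['moment'].round(2))
im=env.read_camera('wrist')[:,:,::-1]; cv2.imwrite('pics/w15.png',im)
im=env.read_camera('scene')[:,:,::-1]; cv2.imwrite('pics/s15.png',cv2.resize(im[150:270,250:350],None,fx=5,fy=5,interpolation=cv2.INTER_CUBIC))
E
```

```text
t: 25.88
eef_pos: [538.6, 80.8, 55.4]
tcp_rot: [3.141, -0.003, -2.976]
ft_force: [-7.0, -1.3, 5.3]
opening: 0.005
[538.61200315  80.77614517  55.36136717] [-7.  -1.3  5.3] [-0.16  1.21 -0.02]
```

View pics/s15.png

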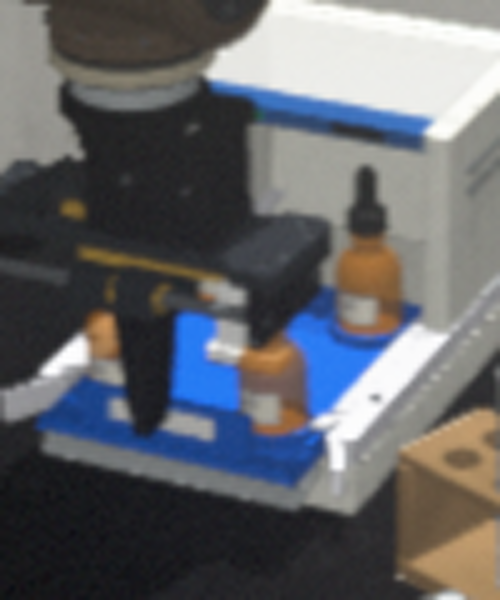

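```bash
python3 -m pendant '[0.015,0,0,0,1,0.01,0,-0.008,0,1,0,0,0,0,1]'
python3 -m pendant '[-0.01,0,0,0,1,-0.008,0,0,0,1,-0.006,0,0,0,1,-0.005,0,0,0,1]'
python3 -m pendant '[-0.005,0,0,0,1,-0.005,0,0,0,1,-0.005,0,0,0,1,-0.005,0,0,0,1]'
python3 - <<'E'
from h import *
s=env.state(); print(s['eef_pos'],s['ft_force'].round(1),s['moment'].round(2))
E
```

```text
t: 26.35
eef_pos: [530.0, 79.2, 59.0]
tcp_rot: [-3.142, 0.001, -2.976]
ft_force: [-0.0, 0.4, -0.1]
opening: 0.005
t: 26.85
eef_pos: [540.3, 81.0, 58.4]
tcp_rot: [3.141, -0.003, -2.976]
ft_force: [-6.7, -0.5, 6.2]
opening: 0.008
t: 27.35
eef_pos: [548.1, 82.4, 58.4]
tcp_rot: [3.141, -0.003, -2.976]
ft_force: [-6.5, -1.6, 4.1]
opening: 0.009
[548.13090528  82.38831421  58.44816345] [-6.5 -1.6  4.1] [-0.17  1.19 -0.05]
```

```bash
for i in 1; do :; done; python3 -m pendant '[-0.006,0,0,0,1,-0.006,0,0,0,1,-0.006,0,0,0,1,-0.006,0,0,0,1]'
python3 -m pendant '[-0.006,0,0,0,1,-0.006,0,0,0,1,-0.006,0,0,0,1,-0.006,0,0,0,1]'
python3 - <<'E'
from h import *
s=env.state(); print(s['eef_pos'],s['ft_force'].round(1),s['moment'].round(2))
im=env.read_camera('scene')[:,:,::-1]; cv2.imwrite('pics/s16.png',cv2.resize(im[120:280,220:400],None,fx=3.7,fy=3.7,interpolation=cv2.INTER_CUBIC))
E
```

```text
t: 27.85
eef_pos: [556.8, 83.9, 58.4]
tcp_rot: [3.141, -0.005, -2.976]
ft_force: [-9.7, -1.8, 6.8]
opening: 0.003
t: 28.35
eef_pos: [567.0, 85.5, 58.4]
tcp_rot: [3.141, -0.003, -2.976]
ft_force: [-6.5, -1.2, 4.8]
opening: 0.007
[567.0021643   85.54312283  58.43109835] [-6.5 -1.2  4.8] [-0.15  1.2  -0.  ]
```

View pics/s16.png

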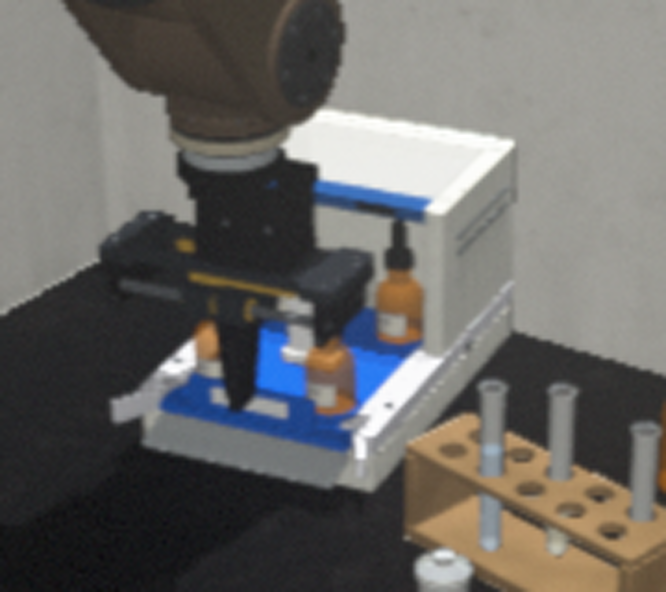

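```bash
python3 -m pendant '[-0.006,0,0,0,1,-0.006,0,0,0,1,-0.006,0,0,0,1,-0.006,0,0,0,1,-0.006,0,0,0,1,-0.006,0,0,0,1,-0.006,0,0,0,1,-0.006,0,0,0,1]'
python3 -m pendant '[-0.006,0,0,0,1,-0.006,0,0,0,1,-0.006,0,0,0,1,-0.006,0,0,0,1,-0.006,0,0,0,1,-0.006,0,0,0,1,-0.006,0,0,0,1,-0.006,0,0,0,1]'
python3 - <<'E'
from h import *
s=env.state(); print(s['eef_pos'],s['ft_force'].round(1),s['moment'].round(2))
im=env.read_camera('scene')[:,:,::-1]; cv2.imwrite('pics/s17.png',cv2.resize(im[120:280,220:400],None,fx=3.7,fy=3.7,interpolation=cv2.INTER_CUBIC))
E
```

```text
t: 29.4
eef_pos: [585.6, 88.7, 58.3]
tcp_rot: [3.141, -0.004, -2.976]
ft_force: [-8.2, -2.1, 6.2]
opening: 0.004
t: 30.4
eef_pos: [604.5, 91.8, 58.3]
tcp_rot: [3.141, -0.004, -2.976]
ft_force: [-8.2, -1.3, 5.7]
opening: 0.004
[604.51437675  91.80625391  58.31594118] [-8.2 -1.3  5.7] [-0.21  1.57  0.04]
```

View pics/s17.png

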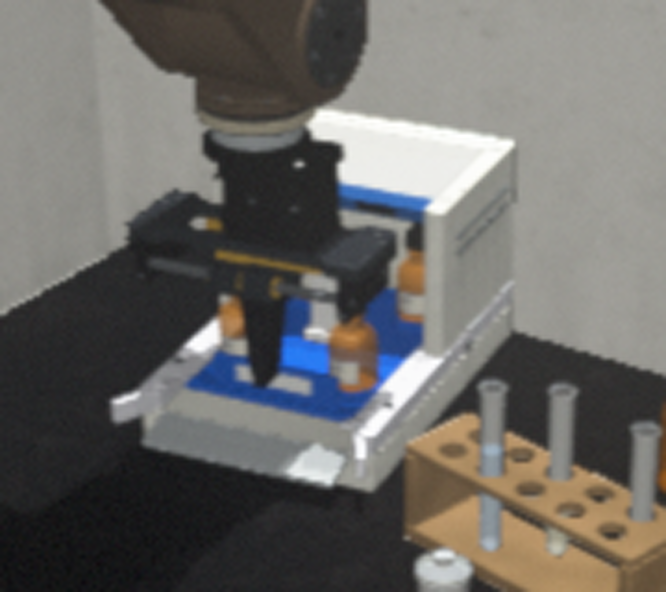

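Expected home is TCP x≈625, about 21 mm further. I'll slow down for the snap.

```bash
python3 -m pendant '[-0.006,0,0,0,1,-0.006,0,0,0,1,-0.006,0,0,0,1,-0.006,0,0,0,1,-0.006,0,0,0,1]'
python3 -m pendant '[-0.004,0,0,0,1,-0.004,0,0,0,1]'
python3 -m pendant '[-0.003,0,0,0,1,-0.003,0,0,0,1]'
```

```text
t: 31.08
eef_pos: [616.4, 93.8, 58.3]
tcp_rot: [3.141, -0.004, -2.976]
ft_force: [-8.0, -1.7, 4.9]
opening: 0.004
t: 31.32
eef_pos: [620.6, 94.5, 58.4]
tcp_rot: [3.141, -0.002, -2.976]
ft_force: [-2.0, 0.9, 0.1]
opening: 0.0
t: 31.58
eef_pos: [623.2, 94.6, 58.5]
tcp_rot: [-3.142, -0.001, -2.976]
ft_force: [-5.7, -2.7, 2.9]
opening: 0.005
```

```bash
python3 -m pendant '[-0.003,0,0,0,1]'; python3 -m pendant '[-0.003,0,0,0,1]'
```

```text
t: 31.7
eef_pos: [623.6, 94.7, 58.4]
tcp_rot: [3.142, -0.003, -2.976]
ft_force: [-8.1, -3.1, 3.9]
opening: 0.004
t: 31.82
eef_pos: [624.4, 94.9, 58.4]
tcp_rot: [3.141, -0.004, -2.976]
ft_force: [-9.7, -3.5, 4.8]
opening: 0.006
```

```bash
python3 -m pendant '[0.01,0,0,0,1,0.04,0,0,0,1,0.07,0,0,0,1,0.07,0,-0.03,0,1,0.07,0,-0.06,0,1,0,0,-0.1,0,1,0,0,-0.13,0,1,-0.05,0,-0.1,0,1,-0.1,0,0,0,1,-0.1,0,0,0,1]'
python3 -m pendant '[-0.1,0,-0.05,0,1,-0.05,0,0,0,1,0,0,0,0,1]'
python3 - <<'E'
from h import *
s=env.state(); np.save('s18.npy',s,allow_pickle=True)
im=env.read_camera('wrist')[:,:,::-1]; cv2.imwrite('pics/w18.png',im)
for c in ['wrist','scene','top']:
  if c!='wrist': env.read_camera(c)
  print(c,[(n,[(np.round(r['xyz'],1),round(r['confidence'],2)) for r in env.landmark_of(n,c)[:1]]) for n in ['tray_push','tray_handle','bay_home']])
im=env.read_camera('scene')[:,:,::-1]; cv2.imwrite('pics/s18.png',cv2.resize(im[120:280,220:400],None,fx=3.7,fy=3.7,interpolation=cv2.INTER_CUBIC))
E
```

```text
t: 33.08
eef_pos: [623.5, 94.8, 227.8]
tcp_rot: [-3.141, 0.003, -2.976]
ft_force: [0.2, 0.3, 0.2]
opening: 0.005
t: 33.45
eef_pos: [681.9, 104.6, 246.0]
tcp_rot: [3.141, 0.0, -2.976]
ft_force: [-0.4, -0.3, -0.7]
opening: 0.007
wrist [('tray_push', [(array([627.8,  98.2,  51.2]), 0.85)]), ('tray_handle', [(array([737. , 114.6,  88.4]), 0.78)]), ('bay_home', [])]
scene [('tray_push', [(array([635.8,  92.2,  50.2]), 0.63)]), ('tray_handle', [(array([730.4, 113. ,  87.3]), 0.56)]), ('bay_home', [])]
top [('tray_push', [(array([638.5,  95.1,  54.2]), 0.87)]), ('tray_handle', [(array([734.8, 113.1,  89.6]), 0.77)]), ('bay_home', [])]
```

View pics/w18.png

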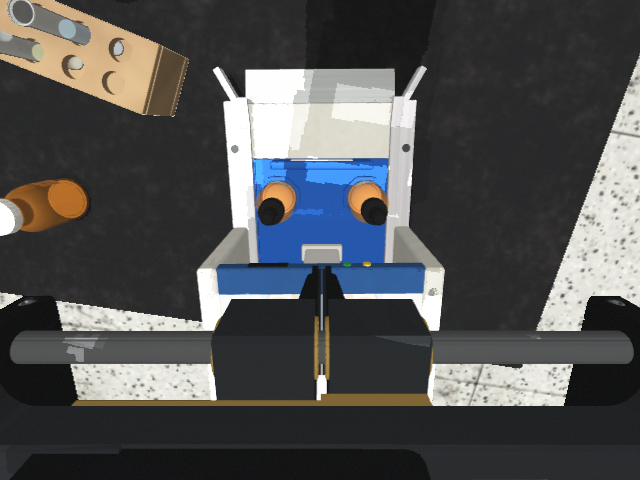

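View pics/s18.png

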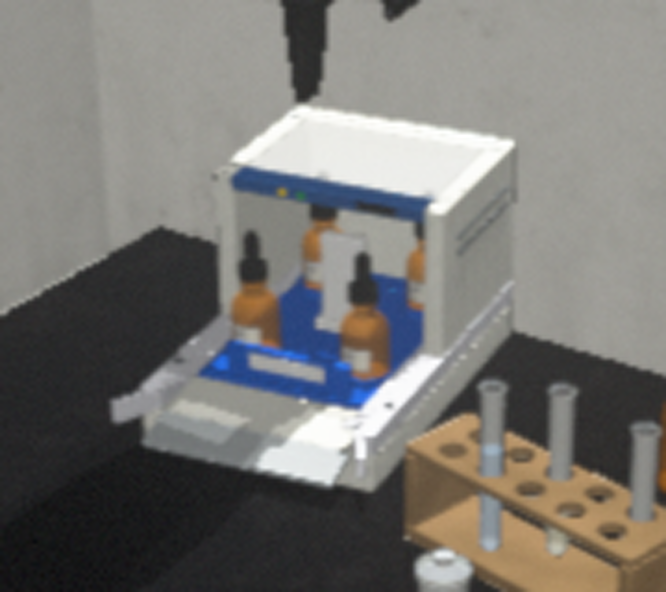

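```bash
python3 - <<'E'
from h import *
s=np.load('s18.npy',allow_pickle=True).item()
im=cv2.imread('pics/w18.png')
cv2.imwrite('pics/w18c.png',cv2.resize(im[90:280,200:440],None,fx=3,fy=3,interpolation=cv2.INTER_CUBIC))
th=np.radians(9.6); u=np.array([np.cos(th),np.sin(th)])
f=wray(s,321,102,30); 
for c in (275,300,370): 
    pr=im[140:175,c]; print(c,[(140+i,tuple(int(k) for k in p)) for i,p in enumerate(pr) if 12<i<24])
for r in (157,158,159): 
    for z in (30,38): print(r,z,(wray(s,321,r,z)-f)[:2]@u)
E
```

```text
275 [(153, (255, 255, 255)), (154, (255, 255, 255)), (155, (255, 255, 255)), (156, (255, 255, 255)), (157, (255, 255, 255)), (158, (158, 133, 117)), (159, (169, 86, 36)), (160, (132, 67, 28)), (161, (172, 87, 36)), (162, (243, 134, 57)), (163, (253, 164, 76))]
300 [(153, (205, 218, 219)), (154, (203, 217, 219)), (155, (202, 217, 219)), (156, (201, 216, 219)), (157, (202, 215, 217)), (158, (163, 141, 125)), (159, (155, 160, 163)), (160, (195, 200, 204)), (161, (142, 73, 32)), (162, (170, 87, 38)), (163, (179, 94, 42))]
370 [(153, (203, 218, 220)), (154, (205, 219, 220)), (155, (204, 218, 219)), (156, (203, 217, 219)), (157, (201, 214, 217)), (158, (138, 98, 74)), (159, (165, 84, 37)), (160, (133, 68, 29)), (161, (151, 78, 33)), (162, (172, 89, 39)), (163, (180, 94, 44))]
157 30 54.406771912214914
157 38 53.76024519105411
158 30 55.43800424096336
158 38 54.77014402794226
159 30 56.470802152993045
159 38 55.781576060300175
```

View pics/w18c.png

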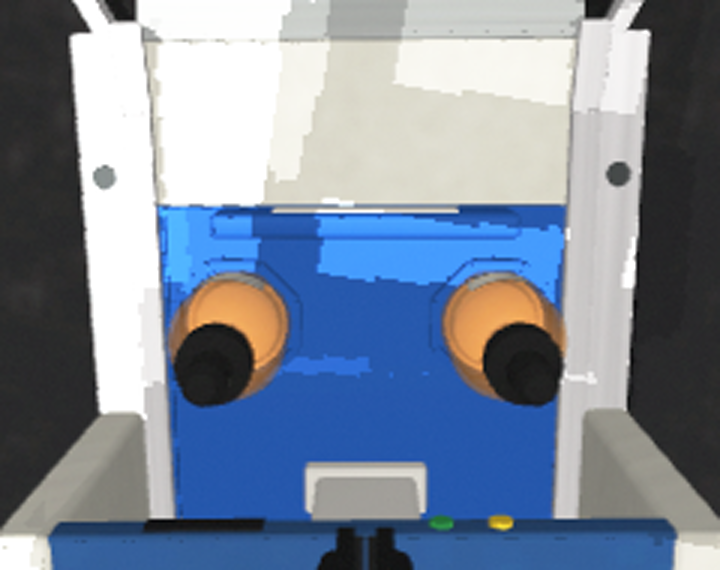

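The tail sits 55 mm behind the deck edge, as it must at home, and all four bottles are standing. I'll hand in.

```bash
python3 - <<'E'
from h import *
print([(n,np.round(env.landmark_of(n,'scene')[0]['xyz'])) for n in ['weigh_bottle','amber_bottle','crucible','timer'] if env.landmark_of(n,'scene')], env.state()['t'])
print(env.job_done())
E
```

```text
[('weigh_bottle', array([ 497., -128.,   -2.])), ('amber_bottle', array([ 737., -186.,    0.])), ('crucible', array([ 314., -480.,    4.])), ('timer', array([343., 358.,   2.]))] 34.5
the job is handed in; nothing more can be done
None
```

The tray is in the bay and, by my checks, snapped fully home. All four bottles stand in their places, and I handed the job in at about 34.5 s of the 64 s allowed.

I carried the tray by its handle over the tube rack. It entered the slots nose first, with readings showing no contact force. I set it down in front of the hood, released it, and pushed it home at the rear upstand with shut fingers. The push read about 7–10 N.

**Snap:** the push force fell from about 8 N to 2 N at the notches. It rose again when I pressed about 3 mm further.

**Position:** the tail edge measured 54–56 mm behind the deck edge, where 55 mm is home. The handle landmarks read about (730–737, 113–115), against an expected (734, 112).

**Bystanders:** the weighing bottle, amber bottle, crucible and timer are where they were, to within a few mm.

**Disagreements:**
- The landmarks for the push point scattered by up to 11 mm between cameras after the last move, so I trusted the tail-edge measurement in the wrist picture instead.
- During the push there was a steady 4–7 N upward force on the tool. It stayed the same when I raised the fingers 3 mm, so I took it for friction at the upstand and not the gripper's body touching a bottle.

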